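# Set the big hex key in the bench bolt

## Robot

A 6-joint arm with a two-finger parallel gripper is mounted at the origin on the work surface. World frame = base frame: x ahead of the robot, y to its left, z up, the work surface at z = 0. Lengths are in mm, angles in rad, forces in N, time in s.
With the tool pointing down it reaches from about 275 to 825 mm from the base axis. Payload 4.9 kg.
Tool frame: the origin (TCP) lies midway between the tips of the shut fingers; the grasp point (between the pads) lies 19 mm behind it; z points along the fingers, y is the line along which they close (so a half turn about z gives the same grasp; the last joint's range is limited). The gripper opens to 85 mm and grips with 20 to 120 N. Pads are 22 mm wide; open, the fingers measure 114 mm over their backs; the gripper's body (76 mm by 85 mm) begins 54 mm behind the grasp point. The pads swing forward as they close: fully open they stand 13 mm farther back than shut.
Start: joints at [1.009, 0.326, -0.193, 1.052, 0, 1.437], TCP at [228.175, 500.454, 195.981] pointing down, gripper open.
Joint ranges: [-2.65, 2.65], [-0.97, 1.79], [-1.3, 1.35], [-1.93, 2.1], [-1.47, 1.37], [-3.14, 3.14]. Speed limits (rad/s): [2.57, 2.57, 3.14, 3.14, 3.14, 3.14].

## Interface

Orientations are given as a rotation vector (axis times angle).
In Python, from cell import robot, optics gives the robot as it stands. The module is installed in compiled form; this text tells all that it offers.
- The arm moves only by the tool carry_out, never from a script. Its argument "series" is text: rows parted by semicolons, each of 7 numbers parted by spaces: the closure, from 0 (fully open) to 1 (shut), then the shift along the tool's x, y, z in mm, then the turn, a rotation vector about the tool's x, y, z in degrees. A call has 1 to 20 rows; each row is the pose to reach, as a shift and turn from the pose commanded when the call began, along the tool's axes at that moment; what a row does not reach only later rows make up. A row lasts 1/8 s, in which the tool goes at most 62.5 mm and 10.7 degrees, less where a joint would pass 70% of its speed; a pose out of reach is approached as far as the arm can. A call with a gripper value outside its range is refused whole. The fingers move at their own pace and stop on an object; the grip force is fixed at half the most. Time passes only in rows, so rows that repeat a pose let the fingers close. It gives the time, the measured TCP pose, the force, the opening and the grip force at its end, in the units of the state.
- robot.get_state(): the state, without advancing time (a new reading comes with each control period).
- optics.camera(name): name is "scene" or "top"; returns a dict with "image" (480x640x3 uint8, red, green, blue), "z_map" (480x640 float32, mm along the optical axis (not along the pixel's ray), 0 where there is no reading), "mtx" (3x3 intrinsics, pixels), "R" (3x3) and "t" (3): a world point X has camera coordinates R X + t. Camera axes: x right, y down, z forward; pixel columns grow to the right and rows downward; lengths in mm; the calibration is good to about 2 mm. A picture is of the moment at which its call begins.
- robot.job_done(): hands the job in; it is judged then, once.
The state is a dict: "t": time; "q": joint angles; "joint_vel": joint speeds; "joint_efforts": joint torques, N m; "eef_pos": TCP position; "eef_rot": TCP orientation; "ft_force": force on the tool from outside, world axes, zero at the start; "wrist_torque": the same for the moment, N m; "opening": finger opening in mm; "grip_force": force on a finger pad.
Only numpy, scipy, OpenCV 4.12 (cv2) and the standard library are available. Lean on these libraries where they do the work, as an engineer would, in place of code of your own. Each camera call takes 0.05 s, during which the arm holds its last target. There are 200 camera calls.

## Task

The timber bench rail has two bolts sunk in its top: take the big T-handled hex key (the tallest tool in the green rack) and fit it into the bolt that has the hexagonal socket, not the one with the smooth domed head. Turn the key until its flats meet those of the socket and it drops fully home, then let go and leave it standing there, ready for the bolt to be tightened.

Things in the scene. Friction and masses are not known exactly. Their poses are not given: they have to be found in the camera images.
- hex_key_grip (a point): Middle of the hand grip of the T-handled hex key: a level black bar 100 mm long (key's x axis), 24 wide (y), 22 high (z, up), on top of an upright steel shank, 135 mm above its tip. Shank: hexagon 19 mm across flats, two of the flats facing the key's +x and -x. Mass about 0.35 kg. At the start it stands loosely in the rack, grip about 145 mm above the table.
- hex_key_tip (a point): Middle of the key's blunt lower end, 135 mm below the middle of the grip; the last 12 mm narrow to a round nose 10 mm wide. It starts 50 mm deep in one of three 25 mm round holes, 70 mm apart, in a green rack 60 mm high: lift 55 mm to clear it. The other holes hold two shorter T-handled tools (round box spanner, square key), tops under 95 mm above the table.
- socket_mouth (a point): Middle of the mouth of the bolt's hexagonal socket, 54 mm above the table, z up. Socket: fixed, slippery, 20.5 mm across flats, two flats facing this x and -x; 32 mm deep. The key drops in when its x axis is within about 10 degrees of this x axis or of a multiple of 60 degrees from it; else it stops some 13 mm down. Above, steep steel walls widen to 42 mm across, 32 mm higher.
- bench_rail: Fixed timber 460 (x) x 100 (y) x 90 (z) mm lying on the bench; origin at the middle of its underside. In its top, on its centre line 55 mm either side of the middle, are two 46 mm round holes: one holds the bolt with the socket (its steel mouth begins 4 mm below the top), the other, which may be on either side, a smooth domed bolt head.
Mind the look-alikes: they are no part of the job. Leave any blue or yellow look-alike of the part that bears hex_key_grip alone.

How it is judged:
By the outcome, as a careful person would: the job done as asked, in the order asked, and still so for the second after the job is handed in, with the robot touching nothing.
It also fails if it takes over 38 s, if anything falls off the work surface, if the arm or the gripper's body presses on something with over 40 N, if the wrist force passes 120 N, or if a joint passes its speed limit or range.

## Working session

There is one attempt and no reset: what is moved stays moved. The work goes in short steps, Python scripts to look and compute and a tool call to move; the robot and the scene stay as the last step left them, time stands still between calls to the robot, and variables do not carry over. Pictures are saved under pics/ and viewed, at most 10 in all, crops included, and the job is handed in when it is done.

Besides the shell and the picture viewer there is one more tool, called as a command line: name --argument value ..., lists and objects as JSON in quotes. carry_out: Moves the arm, as the interface text tells. Its arguments: {"type":"object","properties":{"series":{"type":"string"}},"required":["series"]}

```bash
mkdir -p pics; cat > h.py <<'E'
import numpy as np, cv2
from cell import robot, optics
def pts(c):
    z=c["z_map"].astype(float); K=np.array(c["mtx"]);v,u=np.mgrid[:480,:640]
    P=np.stack([(u-K[0,2])/K[0,0]*z,(v-K[1,2])/K[1,1]*z,z],-1)
    W=(P-np.array(c["t"]))@np.array(c["R"]); W[z==0]=np.nan
    return W
E
python3 - <<'E'
from h import *
for n in("scene","top"):
    c=optics.camera(n);cv2.imwrite(f"pics/{n}0.png",c["image"][...,::-1]);np.savez(f"{n}0.npz",**c)
    print(n,np.array(c["R"]).round(2).tolist(),np.array(c["t"]).round(),np.array(c["mtx"]).round().tolist())
print(robot.get_state())
E
```

```text
scene [[-0.39, 0.92, -0.02], [0.56, 0.23, -0.79], [-0.73, -0.32, -0.61]] [ 108. -212. 1261.] [[489.0, 0.0, 322.0], [0.0, 489.0, 242.0], [0.0, 0.0, 1.0]]
top [[-0.01, -1.0, -0.02], [-0.99, 0.01, -0.12], [0.12, 0.02, -0.99]] [ 81. 512. 828.] [[463.0, 0.0, 320.0], [0.0, 463.0, 243.0], [0.0, 0.0, 1.0]]
{'t': 0.1, 'q': array([ 1.00883583e+00,  3.26865670e-01, -1.93484648e-01,  1.05202248e+00,
       -2.25811763e-05,  1.43660125e+00]), 'joint_vel': array([ 0.00121488, -0.00127988,  0.00214641, -0.00075144,  0.00056426,
       -0.00076091]), 'joint_efforts': array([ 8.71159191e-04, -4.44238830e+01,  2.63039035e+01,  7.87517783e-03,
       -1.25290367e-04,  1.59893517e-06]), 'eef_pos': array([227.84000689, 499.94408559, 195.28213539]), 'eef_rot': array([-6.66711198e-01, -3.06950324e+00,  2.33952556e-03]), 'ft_force': array([-0.11504005,  0.72298299, -0.75811434]), 'wrist_torque': array([ 0.03773056, -0.00736937,  0.04359295]), 'grip_force': 0.0, 'opening': 85.47149658407312}
```

View pics/scene0.png

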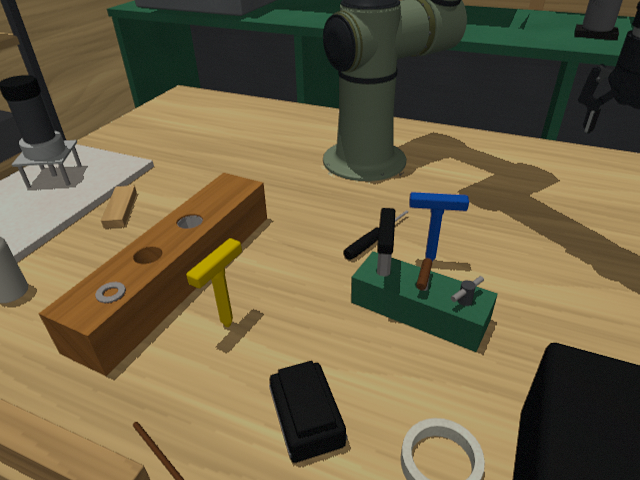

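View pics/top0.png

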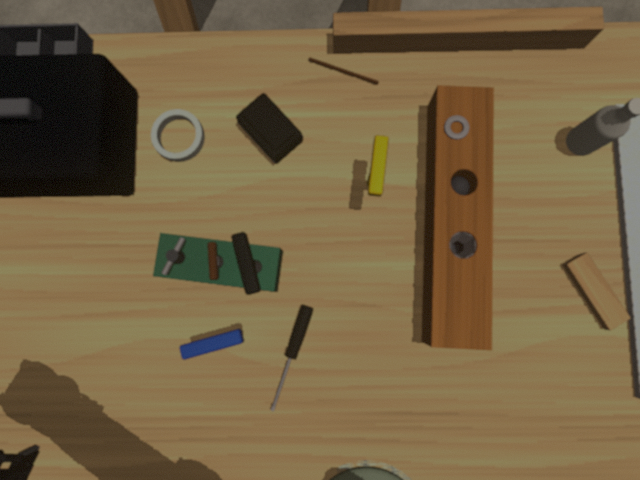

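The scene view shows the black key grip at about (387,230) in the rack, with holes in the rail at (148,255) and (190,221). In the top view the grip is at (246,263). The steel-looking hole at (463,245) is probably the socket, and the dark one is at (463,182). Next I zoom in and measure.

```bash
python3 - <<'E'
from h import *
c=np.load("top0.npz");W=pts(c);im=c["image"]
s=np.load("scene0.npz")
a=cv2.resize(im[150:280,425:500],None,fx=4.4,fy=4.4,interpolation=cv2.INTER_CUBIC)
b=cv2.resize(s["image"][195:285,120:220],None,fx=4.4,fy=4.4,interpolation=cv2.INTER_CUBIC)
o=np.zeros((572,780,3),np.uint8);o[:a.shape[0],:a.shape[1]]=a;o[:b.shape[0],335:335+b.shape[1]]=b
o=np.clip(o.astype(float)*1.8,0,255).astype(np.uint8)
cv2.imwrite("pics/z1.png",o[...,::-1])
def rect(m,lab):
    P=W[m][:,:2];r=cv2.minAreaRect(P.astype(np.float32));print(lab,r,m.sum(),np.median(W[m][:,2]))
v,u=np.mgrid[:480,:640]
m=(W[...,2]>138)&(u>215)&(u<275)&(v>220)&(v<305);rect(m,"grip top")
g=im.astype(int)
m=(W[...,2]>84)&(W[...,2]<96)&(u>415)&(u<505)&(v>70)&(v<365);m=cv2.erode(m.astype(np.uint8),np.ones((3,3)))>0;rect(m,"rail top")
m=(W[...,2]>50)&(W[...,2]<66)&(u>140)&(u<300)&(v>220)&(v<305)&(g[...,1]>g[...,0]+15);rect(m,"rack")
# scene view too
W2=pts(s);v,u=np.mgrid[:480,:640]
P=W2[(W2[...,2]>150)&(u>370)&(u<405)&(v>195)&(v<285)];print("scene grip top",cv2.minAreaRect(P[:,:2].astype(np.float32)),np.median(P[:,2]))
for (uu,vv) in((463,182),(463,245)):
    print(W[vv-12:vv+13:3,uu-12:uu+13:3,2].round())
E
```

```text
grip top ((468.2939453125, 192.97488403320312), (100.04588317871094, 24.231706619262695), 14.719633102416992) 1010 155.73902529887994
rail top ((555.7977294921875, -172.22265625), (99.31483459472656, 457.77630615234375), 86.73402404785156) 12703 90.83034997141286
rack ((477.23895263671875, 262.1124267578125), (219.05442810058594, 76.4571533203125), 82.30989074707031) 3349 60.11553425840486
scene grip top ((467.9286193847656, 195.97979736328125), (100.69823455810547, 23.882911682128906), 14.892728805541992) 154.69291754559478
[[91. 91. 89. 81. 82. 83. 89. 91. 91.]
 [90. 72. 60. 62. 63. 69. 76. 85. 89.]
 [89. 55. 58. 57. 48. 57. 65. 74. 86.]
 [58. 60. 65. 63. 62. 57. 53. 68. 79.]
 [61. 66. 67. 68. 64. 62. 49. 59. 76.]
 [89. 65. 67. 66. 66. 64. 62. 61. 78.]
 [92. 64. 68. 65. 65. 66. 58. 59. 81.]
 [91. 91. 64. 63. 65. 59. 54. 68. 93.]
 [90. 92. 90. 62. 61. 54. 90. 88. 92.]]
[[91. 93. 85. 79. 82. 86. 82. 88. 93.]
 [89. 86. 74. 67. 72. 79. 83. 89. 91.]
 [80. 69. 61. 64. 66. 69. 75. 80. 87.]
 [67. 27. 43. 51. 57. 62. 71. 81. 85.]
 [71. 24. 22. 37. 54. 64. 69. 79. 86.]
 [74. 24. 22. 34. 54. 64. 71. 78. 86.]
 [92. 52. 23. 35. 59. 65. 72. 80. 90.]
 [90. 85. 72. 65. 69. 74. 82. 85. 91.]
 [91. 92. 91. 86. 80. 87. 90. 90. 89.]]
```

View pics/z1.png

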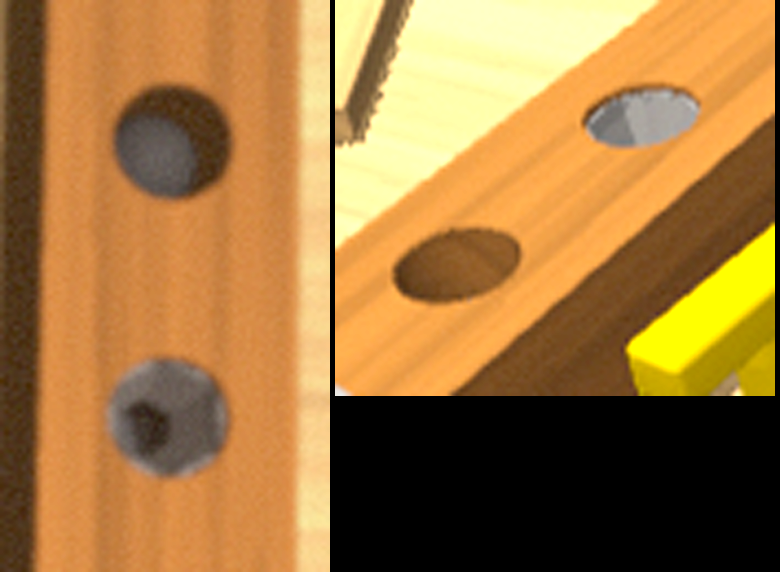

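The lower hole in the top view, (463,245), is the faceted steel funnel with the hex socket. The one at (463,182) holds the dome. Next I measure the socket centre and facet directions using averaged depth, and work out the grasp move.

```bash
python3 - <<'E'
from h import *
from scipy.spatial.transform import Rotation as Ro
cs=[optics.camera("top") for _ in range(12)];c=dict(cs[0])
z=np.stack([k["z_map"] for k in cs]).astype(float);z[z==0]=np.nan;c["z_map"]=np.nan_to_num(np.nanmedian(z,0))
im=np.mean([k["image"] for k in cs],0);W=pts(c)
np.savez("top1.npz",**c)
hsv=cv2.cvtColor(im.astype(np.uint8),cv2.COLOR_RGB2HSV)
m=((hsv[...,1]<110)).astype(np.uint8);m[:215]=0;m[275:]=0;m[:,:440]=0;m[:,487:]=0
cn=max(cv2.findContours(m,0,1)[0],key=cv2.contourArea);e=cv2.fitEllipse(cn);print(e)
def ray(uv,h):
    d=np.linalg.inv(c["mtx"])@[uv[0],uv[1],1];R=np.array(c["R"]);o=-R.T@c["t"];d=R.T@d;return o+d*(h-o[2])/d[2]
C=ray(e[0],88);print("socket centre",C, "diam",np.array(e[1])/463*830)
# facets: planes on funnel, gradient direction of smoothed height
sel=(np.hypot(W[...,0]-C[0],W[...,1]-C[1])<19)&(W[...,2]>56)&(W[...,2]<84)
vv,uu=np.nonzero(sel);P=W[sel]
out=[]
for p in P:
    q=P[np.linalg.norm(P-p,axis=1)<7]
    if len(q)<8: continue
    w,V=np.linalg.eigh(np.cov(q.T));n=V[:,0]*np.sign(V[2,0])
    if w[0]<.6: out.append((np.degrees(np.arctan2(n[1],n[0])),np.degrees(np.arccos(n[2]))))
out=np.array(out);print(len(out),np.histogram(out[:,0],np.arange(-180,181,10)));
ok=abs(out[:,1]-71)<15;a=np.exp(1j*np.radians(out[ok,0]*6)).mean();print("hex dir mod60",np.degrees(np.angle(a))/6,abs(a),ok.sum(),np.median(out[:,1]))
s=robot.get_state();R=Ro.from_rotvec(s["eef_rot"]).as_matrix();print(R.round(3))
D=np.array([468.3,194,124])-s["eef_pos"];print("tool shift",R.T@D,"yaw y",np.degrees(np.arctan2(R[1,1],R[0,1])))
big=cv2.resize(np.clip(im*1.7,0,255).astype(np.uint8)[220:270,438:488],None,fx=11,fy=11,interpolation=cv2.INTER_CUBIC);cv2.imwrite("pics/z2.png",big[...,::-1])
E
```

```text
((462.4633483886719, 244.54202270507812), (25.24801254272461, 26.722736358642578), 127.85668182373047)
socket centre [ 500.26373573 -169.07874224   88.        ] diam [45.26101601 47.90468937]
171 (array([ 0,  2, 10, 12,  1,  0,  0,  0,  1,  0,  0,  0,  0,  0,  0,  0,  1,
        0,  0,  4, 12, 22,  2,  1,  1,  9, 27, 15,  1,  0,  0,  3, 28, 16,
        3,  0]), array([-180, -170, -160, -150, -140, -130, -120, -110, -100,  -90,  -80,
        -70,  -60,  -50,  -40,  -30,  -20,  -10,    0,   10,   20,   30,
         40,   50,   60,   70,   80,   90,  100,  110,  120,  130,  140,
        150,  160,  170,  180]))
hex dir mod60 28.997161946764198 0.7798701391406125 171 71.52220839374885
[[-0.91   0.415  0.   ]
 [ 0.415  0.91  -0.   ]
 [-0.     0.    -1.   ]]
tool shift [-345.61374446 -179.19480891   72.00191404] yaw y 65.48707516197612
```

View pics/z2.png

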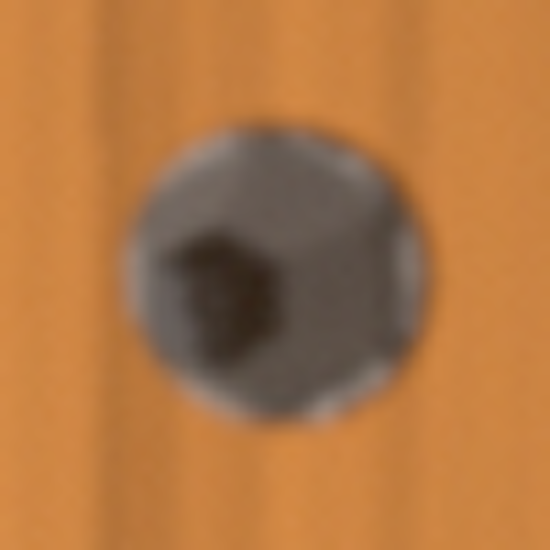

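The averaged view shows the steel funnel centred at (275,272) in the crop, with the hexagonal hole's corners at top and bottom. The facet normals lie at 29° modulo 60°. The key heading is 14.7°, so it needs about +14.3° of turn. First move: go above the grip.

carry_out --series "0 -60 -31 0 0 0 -10; 0 -115 -60 0 0 0 -20; 0 -170 -88 0 0 0 -30; 0 -225 -117 0 0 0 -39.2; 0 -280 -145 0 0 0 -39.2; 0 -325 -168 0 0 0 -39.2; 0 -345.6 -179.2 0 0 0 -39.2; 0 -345.6 -179.2 0 0 0 -39.2; 0 -345.6 -179.2 0 0 0 -39.2; 0 -345.6 -179.2 0 0 0 -39.2"

```text
t: 1.95
eef_pos: [467.5, 195.0, 196.0]
eef_rot: [0.404, -3.115, -0.0]
ft_force: [0.4, 0.0, -0.8]
opening: 85.1
grip_force: 0.0
```

carry_out --series "0 0 0 30 0 0 0; 0 0 0 60 0 0 0; 0 0 0 72 0 0 0; 0 0 0 72 0 0 0; 0.4 0 0 72 0 0 0; 1 0 0 72 0 0 0; 1 0 0 72 0 0 0; 1 0 0 72 0 0 0; 1 0 0 72 0 0 0; 1 0 0 72 0 0 0; 1 0 0 72 0 0 0; 1 0 0 72 0 0 0"

```text
t: 3.45
eef_pos: [468.3, 194.0, 123.9]
eef_rot: [0.401, -3.116, -0.0]
ft_force: [-0.3, 0.1, 0.3]
opening: -0.2
grip_force: 0.0
```

The fingers shut on nothing, so I look.

```bash
python3 - <<'E'
from h import *
o=[]
for n,(a,b,d,e) in {"scene":(150,350,320,520),"top":(170,370,120,320)}.items():
    c=optics.camera(n);np.savez(n+"2.npz",**c);o.append(cv2.resize(c["image"][a:b,d:e],(400,400)))
cv2.imwrite("pics/g.png",np.hstack(o)[...,::-1]);s=robot.get_state();print(s["opening"],s["grip_force"],s["eef_pos"])
E
```

```text
0.4448839567523015 0.0 [468.27644978 194.030654   123.9571448 ]
```

View pics/g.png

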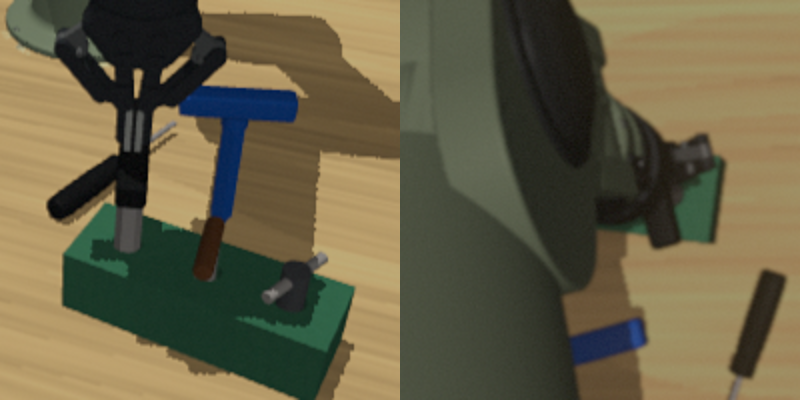

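The right inset is mostly hidden by the arm. In the left inset the pads appear shut above the black grip, at about (133,170). I check where the TCP and grip are in depth.

```bash
python3 - <<'E'
from h import *
c=np.load("scene2.npz");W=pts(c);s=robot.get_state()
for h in (124,143,155,175):
    p=c["R"]@np.array([468.3,194,h])+c["t"];q=c["mtx"]@p;print(h,q[:2]/q[2],p[2])
for v in range(195,275,4):print(v,W[v,[378,382,386,390,394]].round().astype(object).tolist())
E
```

```text
124 [384.07526495 240.42250295] 782.7850774535834
143 [384.78047555 230.82245053] 771.2415164964618
155 [385.23685239 224.60977931] 763.9508464182798
175 [386.01715054 213.98755775] 751.7997296213097
195 [[482.0, 183.0, 215.0], [480.0, 189.0, 215.0], [465.0, 191.0, 206.0], [478.0, 200.0, 216.0], [478.0, 207.0, 218.0]]
199 [[484.0, 184.0, 209.0], [484.0, 190.0, 210.0], [473.0, 194.0, 205.0], [479.0, 201.0, 210.0], [478.0, 207.0, 211.0]]
203 [[483.0, 184.0, 201.0], [484.0, 191.0, 204.0], [476.0, 195.0, 200.0], [479.0, 202.0, 203.0], [477.0, 207.0, 203.0]]
207 [[479.0, 184.0, 192.0], [476.0, 189.0, 192.0], [479.0, 196.0, 195.0], [477.0, 202.0, 195.0], [471.0, 206.0, 193.0]]
211 [[479.0, 184.0, 185.0], [476.0, 189.0, 184.0], [479.0, 196.0, 188.0], [477.0, 202.0, 188.0], [473.0, 207.0, 187.0]]
215 [[479.0, 184.0, 178.0], [482.0, 191.0, 181.0], [481.0, 197.0, 182.0], [476.0, 202.0, 180.0], [473.0, 208.0, 180.0]]
219 [[478.0, 184.0, 169.0], [480.0, 191.0, 173.0], [479.0, 197.0, 174.0], [480.0, 204.0, 175.0], [474.0, 208.0, 173.0]]
223 [[254.0, 121.0, -2.0], [479.0, 192.0, 165.0], [479.0, 19
[... 766 characters left out ...]
.0]]
251 [[517.0, 199.0, 140.0], [515.0, 204.0, 140.0], [514.0, 210.0, 141.0], [514.0, 216.0, 143.0], [333.0, 180.0, -1.0]]
255 [[472.0, 187.0, 95.0], [477.0, 195.0, 101.0], [476.0, 201.0, 102.0], [468.0, 206.0, 97.0], [347.0, 184.0, -0.0]]
259 [[472.0, 187.0, 86.0], [478.0, 195.0, 93.0], [474.0, 201.0, 92.0], [464.0, 205.0, 86.0], [429.0, 204.0, 59.0]]
263 [[472.0, 188.0, 78.0], [477.0, 196.0, 85.0], [476.0, 202.0, 85.0], [465.0, 206.0, 78.0], [441.0, 207.0, 60.0]]
267 [[473.0, 188.0, 70.0], [477.0, 196.0, 76.0], [474.0, 202.0, 75.0], [453.0, 204.0, 59.0], [449.0, 210.0, 58.0]]
271 [[473.0, 189.0, 62.0], [477.0, 196.0, 67.0], [473.0, 202.0, 66.0], [459.0, 206.0, 55.0], [459.0, 212.0, 58.0]]
```

```bash
python3 - <<'E'
from h import *
c=np.load("scene2.npz");a=np.clip(c["image"][130:280,310:460]*2.2,0,255).astype(np.uint8)
cv2.imwrite("pics/g2.png",cv2.resize(a,(600,600),interpolation=cv2.INTER_CUBIC)[...,::-1])
c=np.load("scene0.npz");p=c["R"]@np.array([228,500,209.])+c["t"];q=c["mtx"]@p;print(q[:2]/q[2])
W=pts(c)
for v in range(90,140,6):print(v,W[v,[585,590,595]].round().tolist())
print(robot.get_state())
E
```

```text
[609.3234742  159.03639801]
90 [[nan, nan, nan], [215.0, 441.0, 313.0], [-1013.0, 580.0, -93.0]]
96 [[211.0, 437.0, 301.0], [202.0, 445.0, 299.0], [-1020.0, 587.0, -118.0]]
102 [[210.0, 440.0, 291.0], [213.0, 447.0, 293.0], [219.0, 453.0, 296.0]]
108 [[-1020.0, 566.0, -169.0], [220.0, 449.0, 286.0], [220.0, 456.0, 287.0]]
114 [[-1027.0, 574.0, -195.0], [218.0, 452.0, 276.0], [214.0, 459.0, 275.0]]
120 [[213.0, 448.0, 263.0], [219.0, 455.0, 266.0], [208.0, 463.0, 263.0]]
126 [[213.0, 451.0, 253.0], [220.0, 457.0, 257.0], [-1022.0, 621.0, -237.0]]
132 [[218.0, 453.0, 245.0], [213.0, 461.0, 244.0], [-1012.0, 627.0, -257.0]]
138 [[-1017.0, 600.0, -290.0], [-1010.0, 617.0, -284.0], [-1021.0, 636.0, -285.0]]
{'t': 3.55, 'q': array([ 2.47111619e-01,  3.10420096e-01, -4.13378606e-01,  8.47042947e-01,
       -1.73295722e-05, -9.28331598e-03]), 'joint_vel': array([-0.00223263,  0.00038606, -0.00043397,  0.00082951,  0.00042262,
       -0.00029515]), 'joint_efforts': array([-2.80097687e-03, -4.10102355e+01,  2.37984788e+01,  1.54485166e-03,
       -5.11180297e-04, -1.99578517e-05]), 'eef_pos': array([468.27644978, 194.030654  , 123.9571448 ]), 'eef_rot': array([ 4.01636482e-01, -3.11577000e+00,  3.54743468e-05]), 'ft_force': array([-0.36310651,  0.96158449,  0.39487831]), 'wrist_torque': array([ 0.05714271, -0.02426744,  0.02845915]), 'grip_force': 0.0, 'opening': 0.4448839567523015}
```

View pics/g2.png

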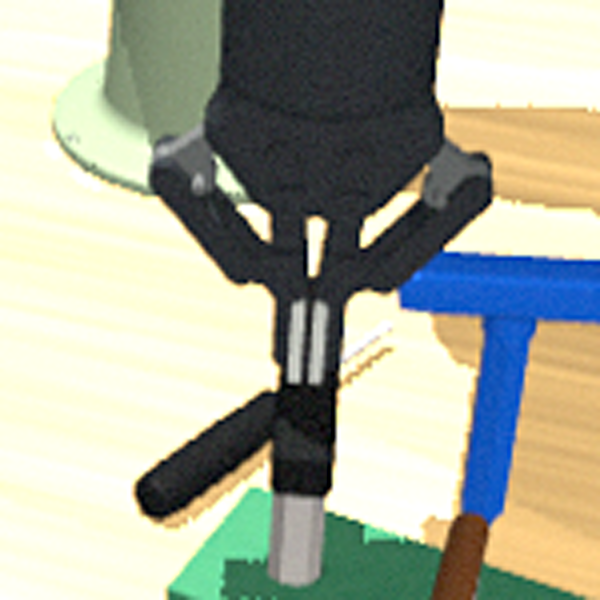

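The picture shows the shut fingertips just above the grip top, at about row 226 of the scene view (z≈159). The real tips are therefore about 35 mm above the reported TCP height of 124, and the start picture agrees (tips at about 243 where 209 was expected). The key is undisturbed, so I'll allow for this offset: open, go 35 mm lower and close.

carry_out --series "0 0 0 0 0 0 0; 0 0 0 0 0 0 0; 0 0 0 0 0 0 0; 0 0 0 0 0 0 0; 0 0 0 0 0 0 0; 0 0 0 0 0 0 0; 0 0 0 15 0 0 0; 0 0 0 35 0 0 0; 0 0 0 35 0 0 0; 0 0 0 35 0 0 0; 1 0 0 35 0 0 0; 1 0 0 35 0 0 0; 1 0 0 35 0 0 0; 1 0 0 35 0 0 0; 1 0 0 35 0 0 0; 1 0 0 35 0 0 0; 1 0 0 35 0 0 0"

```text
t: 5.68
eef_pos: [468.6, 194.2, 89.4]
eef_rot: [-0.402, 3.115, 0.001]
ft_force: [-0.3, 0.6, 5.3]
opening: 23.4
grip_force: 59.1
```

Gripped (23.4 mm, 59 N). I lift 130 mm, then carry it over to the socket while turning +14°.

carry_out --series "1 0 0 -30 0 0 0; 1 0 0 -70 0 0 0; 1 0 0 -110 0 0 0; 1 0 0 -130 0 0 0; 1 6 -35 -130 0 0 -2; 1 15 -85 -130 0 0 -5; 1 24 -140 -130 0 0 -8; 1 34 -195 -130 0 0 -11; 1 43 -250 -130 0 0 -14.3; 1 52 -305 -130 0 0 -14.3; 1 59 -345 -130 0 0 -14.3; 1 61.8 -359.2 -130 0 0 -14.3; 1 61.8 -359.2 -130 0 0 -14.3; 1 61.8 -359.2 -130 0 0 -14.3; 1 61.8 -359.2 -130 0 0 -14.3; 1 61.8 -359.2 -130 0 0 -14.3"

```text
t: 7.68
eef_pos: [499.6, -168.2, 219.1]
eef_rot: [-0.788, 3.041, -0.0]
ft_force: [-0.4, -0.5, -4.3]
opening: 23.5
grip_force: 60.4
```

```bash
python3 - <<'E'
from h import *
o=[]
for n,(a,b,d,e) in {"scene":(90,290,80,280),"top":(150,350,360,560)}.items():
    c=optics.camera(n);np.savez(n+"3.npz",**c);o.append(cv2.resize(c["image"][a:b,d:e],(400,400),interpolation=cv2.INTER_CUBIC))
cv2.imwrite("pics/k.png",np.clip(np.hstack(o)*1.5,0,255)[...,::-1]);s=robot.get_state();print(s["opening"],s["grip_force"],s["eef_pos"],s["eef_rot"],s["ft_force"])
c=np.load("scene3.npz");p=c["R"]@np.array([500.3,-169,140.])+c["t"];q=c["mtx"]@p;print(q[:2]/q[2])
W=pts(c)
# shank pixels: between tip and grip
m=(abs(W[...,0]-500)<25)&(abs(W[...,1]+169)<25)&(W[...,2]>120)&(W[...,2]<285)
for z in range(120,285,8):
    k=m&(abs(W[...,2]-z)<4);P=W[k]
    if len(P):print(z,len(P),P[:,:2].mean(0).round(1),P[:,:2].min(0).round(),P[:,:2].max(0).round())
E
```

```text
23.0975279525743 60.35744547843933 [ 499.69537092 -168.53649463  219.13085996] [-7.87751987e-01  3.04102685e+00 -1.91328358e-04] [-0.51301128 -0.49556824 -3.60194074]
[182.41263433 197.4406405 ]
136 4 [ 500.6 -164.6] [ 499. -165.] [ 504. -163.]
144 19 [ 502.  -163.7] [ 498. -169.] [ 505. -160.]
152 40 [ 503.2 -162.5] [ 493. -176.] [ 510. -157.]
160 51 [ 503.5 -162.9] [ 492. -177.] [ 509. -156.]
168 52 [ 503.4 -162.6] [ 493. -178.] [ 510. -157.]
176 55 [ 503.2 -163.2] [ 491. -178.] [ 510. -157.]
184 52 [ 503.8 -162.9] [ 492. -175.] [ 510. -157.]
192 52 [ 503.2 -162.7] [ 492. -177.] [ 509. -157.]
200 56 [ 503.5 -163. ] [ 494. -178.] [ 510. -157.]
208 57 [ 503.9 -162.7] [ 492. -177.] [ 510. -157.]
216 59 [ 503.3 -163.3] [ 492. -179.] [ 510. -156.]
224 59 [ 503.9 -163.4] [ 492. -177.] [ 509. -158.]
232 61 [ 503.3 -163.1] [ 492. -179.] [ 509. -157.]
240 58 [ 503.6 -163.1] [ 494. -175.] [ 509. -158.]
248 30 [ 501.1 -160.2] [ 493. -166.] [ 510. -158.]
256 30 [ 500.7 -152.7] [ 491. -159.] [ 505. -146.]
264 54 [ 501.5 -154.8] [ 485. -186.] [ 519. -144.]
272 77 [ 504.7 -157.7] [ 482. -187.] [ 519. -144.]
280 118 [ 505.3 -161.3] [ 476. -192.] [ 524. -144.][ WARN:0@1.325] global loadsave.cpp:1063 imwrite_ Unsupported depth image for selected encoder is fallbacked to CV_8U.
```

View pics/k.png

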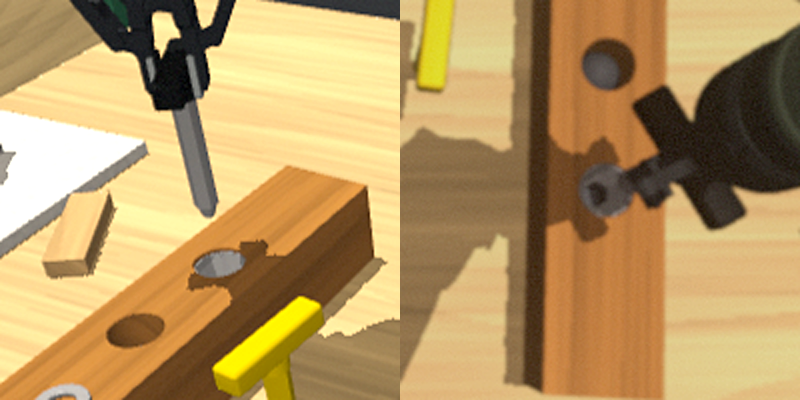

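The key hangs upright, tip at about (205,213) in the left inset and just above the funnel at (220,264). In the top inset it sits over the hex socket at (607,190). I check the offset in each camera.

```bash
python3 - <<'E'
from h import *
def ray(c,uv,h):
    d=np.linalg.inv(c["mtx"])@[uv[0],uv[1],1];R=c["R"];o=-R.T@c["t"];d=R.T@d;return o+d*(h-o[2])/d[2]
c=np.load("scene0.npz");im=c["image"];hsv=cv2.cvtColor(im,cv2.COLOR_RGB2HSV)
m=(hsv[...,1]<80).astype(np.uint8);m[:210]=0;m[234:]=0;m[:,:172]=0;m[:,208:]=0
cn=max(cv2.findContours(m,0,1)[0],key=cv2.contourArea);x,y,w,h=cv2.boundingRect(cn);print("hole bbox",x,y,w,h)
e=cv2.fitEllipse(cn);print(e,ray(c,e[0],87))
c3=np.load("scene3.npz");W=pts(c3)
# silhouette mid of shank per row
m=(abs(W[...,0]-500)<25)&(abs(W[...,1]+169)<25)&(W[...,2]>152)&(W[...,2]<240)
L=[(v,np.nonzero(m[v])[0].min(),np.nonzero(m[v])[0].max()) for v in range(480) if m[v].sum()>5]
L=np.array(L);f=np.polyfit(L[:,0],(L[:,1]+L[:,2])/2,1);print("mid u=",f,L[[0,-1]])
R=c3["R"];d=R.T@np.array([0,0,1.]);h=np.array([d[0],d[1]]);h/=np.linalg.norm(h);n=np.array([-h[1],h[0]])
for z in(170,220):
    p=R@np.array([500,-168.5,z])+c3["t"];q=c3["mtx"]@p;q=q[:2]/q[2];g=ray(c3,(np.polyval(f,q[1]),q[1]),z)
    print(z,"axis at",g.round(1))
print("view-perp dir",n)
t=np.load("top3.npz");Wt=pts(t);k=(Wt[...,2]>277)&(Wt[...,2]<292)&(np.hypot(Wt[...,0]-500,Wt[...,1]+169)<58)
hs=cv2.cvtColor(t["image"],cv2.COLOR_RGB2HSV)
nb,lab,st,ce=cv2.connectedComponentsWithStats(k.astype(np.uint8))
for i in range(1,nb):
    if st[i,4]>20:P=Wt[lab==i];print(st[i],P.mean(0).round(1),cv2.minAreaRect(P[:,:2].astype(np.float32)))
P=Wt[k];print("grip",cv2.minAreaRect(P[:,:2].astype(np.float32)))
E
```

```text
hole bbox 177 215 26 13
((189.6285858154297, 221.4275665283203), (11.1361722946167, 24.900421142578125), 80.5270004272461) [ 497.76475584 -167.07881463   87.        ]
mid u= [  0.22562442 139.23755782] [[148 166 179]
 [193 178 185]]
170 axis at [ 499.3 -166.8  170. ]
220 axis at [ 499.4 -166.9  220. ]
view-perp dir [ 0.40700292 -0.91342686]
[478 192  28  31 486] [ 528.3 -152.1  285.4] ((528.2490234375, -153.94070434570312), (34.67312240600586, 23.8873291015625), 29.80158042907715)
[503 240  31  25 460] [ 468.8 -184.7  285.3] ((471.81524658203125, -185.5139617919922), (36.225345611572266, 24.329814910888672), 27.837657928466797)
grip ((497.7708740234375, -166.4376220703125), (99.92362213134766, 32.05923843383789), 29.322513580322266)
```

Alignment is within about 1 mm in both views and the heading is 29.2°. The tip is at z≈139, so it's home after about 117 mm. I lower it in stages.

carry_out --series "1 0 0 20 0 0 0; 1 0 0 45 0 0 0; 1 0 0 65 0 0 0; 1 0 0 75 0 0 0; 1 0 0 80 0 0 0; 1 0 0 84 0 0 0; 1 0 0 84 0 0 0"

```text
t: 8.65
eef_pos: [499.8, -169.2, 135.2]
eef_rot: [-0.786, 3.041, -0.0]
ft_force: [-0.5, 0.4, -4.2]
opening: 23.0
grip_force: 60.3
```

carry_out --series "1 0 0 4 0 0 0; 1 0 0 8 0 0 0; 1 0 0 12 0 0 0; 1 0 0 16 0 0 0; 1 0 0 18 0 0 0; 1 0 0 18 0 0 0"

```text
t: 9.4
eef_pos: [499.5, -168.8, 116.7]
eef_rot: [0.787, -3.041, -0.001]
ft_force: [0.2, 1.4, -4.8]
opening: 23.1
grip_force: 60.3
```

The tip is about 17 mm below the mouth with no resistance, past the 13 mm catch depth. I go on.

carry_out --series "1 0 0 3 0 0 0; 1 0 0 6 0 0 0; 1 0 0 9 0 0 0; 1 0 0 12 0 0 0; 1 0 0 12 0 0 0"

```text
t: 10.02
eef_pos: [499.4, -168.8, 104.6]
eef_rot: [0.786, -3.041, -0.001]
ft_force: [2.0, 2.4, -4.7]
opening: 23.3
grip_force: 60.3
```

About 3 mm is left, so I release and rise clear.

carry_out --series "0 0 0 0 0 0 0; 0 0 0 0 0 0 0; 0 0 0 0 0 0 0; 0 0 0 0 0 0 0; 0 0 0 0 0 0 0; 0 0 0 0 0 0 0; 0 0 0 -20 0 0 0; 0 0 0 -60 0 0 0; 0 0 0 -110 0 0 0; 0 0 0 -150 0 0 0; 0 60 0 -170 0 0 0; 0 115 0 -170 0 0 0; 0 150 0 -170 0 0 0; 0 150 0 -170 0 0 0; 0 150 0 -170 0 0 0"

```text
t: 11.9
eef_pos: [368.8, -241.8, 275.1]
eef_rot: [-0.786, 3.041, -0.0]
ft_force: [-0.5, -0.2, -0.2]
opening: 85.4
grip_force: 0.0
```

```bash
python3 - <<'E'
from h import *
o=[]
for n,(a,b,d,e) in {"scene":(90,290,80,280),"top":(150,350,360,560)}.items():
    c=optics.camera(n);o.append(cv2.resize(c["image"][a:b,d:e],(400,400),interpolation=cv2.INTER_CUBIC))
    W=pts(c);P=W[(W[...,2]>120)&(W[...,2]<185)&(np.hypot(W[...,0]-500,W[...,1]+169)<60)]
    T=P[P[:,2]>P[:,2].max()-9] if len(P) else P
    print(n,len(P),len(P) and (np.percentile(P[:,2],[10,50,90]),cv2.minAreaRect(T[:,:2].astype(np.float32)),np.linalg.lstsq(np.c_[T[:,:2]-[500,-169],np.ones(len(T))],T[:,2],rcond=None)[0]))
cv2.imwrite("pics/f.png",np.clip(np.hstack(o)*1.5,0,255).astype(np.uint8)[...,::-1]);s=robot.get_state();print(s["t"],s["opening"],s["eef_pos"])
E
```

```text
scene 662 (array([148.59120206, 165.75376107, 167.66962173]), ((499.1457824707031, -166.11424255371094), (101.14389038085938, 23.4600887298584), 29.044300079345703), array([ 2.56239356e-02, -7.43696060e-02,  1.66498762e+02]))
top 1201 (array([157.46132679, 167.97600196, 169.93200954]), ((499.8410339355469, -168.7063751220703), (99.86540985107422, 24.357961654663086), 29.571979522705078), array([ 2.45340926e-02, -4.57290362e-02,  1.68284974e+02]))
12.0 85.81036800225361 [ 369.09230978 -241.48947069  274.90621381]
```

View pics/f.png

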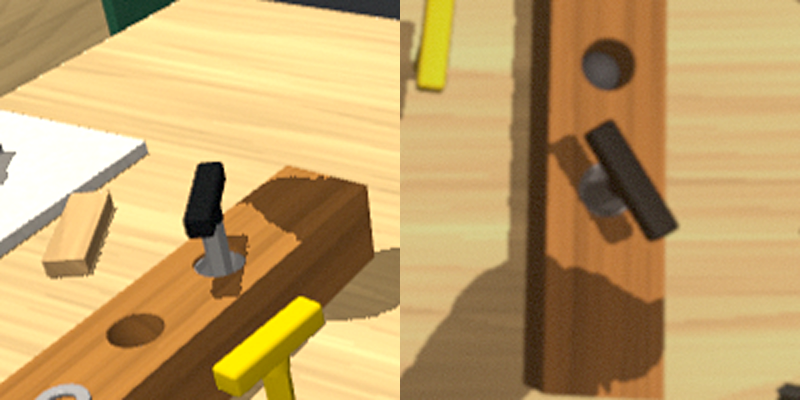

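The key stands upright in the hex socket. Its grip is at (205,200) in the left inset and (630,180) in the top inset. The grip top measures z≈166–168, against 168 expected when fully home, and the heading is about 29°. I hand in.

```bash
python3 -c "
from cell import robot
print(robot.job_done())"
```

```text
the job is handed in; nothing more can be done
None
```

The T-handled hex key stands fully home in the hexagonal-socket bolt, released with the arm clear, and the job was handed in at about 12 s; the first grasp closed above the grip because the reported TCP height was about 35 mm too low, and the second took hold.

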